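Park and lock the food holder of a vegetable slicer

ROBOT

A 6-joint arm with a two-finger parallel gripper is mounted at the origin on a cart in front of the work surface, level with it; the furniture and walls round the work are solid. World frame = base frame: x ahead of the robot, y to its left, z up, the work surface at z = 0. Lengths are in m, angles in rad, forces in N, time in s.
With the tool pointing down it reaches from about 0.375 to 0.975 m from the base axis. Payload 3.8 kg.
Tool frame: the origin (TCP) lies between the finger pads; the fingertips stand 11 mm ahead of it and the grasp point (between the pads) lies 8 mm behind it; z points along the fingers, y is the line along which they close (so a half turn about z gives the same grasp; the last joint's range is limited). The gripper opens to 88 mm and grips with 3 to 60 N. Pads are 18 mm wide; open, the fingers measure 123 mm over their backs; the gripper's body (75 mm by 187 mm) begins 45 mm behind the grasp point.
Start: joints at [-1.256, 0.264, 1.604, -0, 1.274, -0.037], TCP at [0.233, -0.634, 0.21] pointing down, gripper open.
Joint ranges: [-2.63, 2.63], [-0.94, 2.18], [0.31, 2.57], [-1.31, 4.45], [0, 2.66], [-2.55, 2.55]. Speed limits (rad/s): [2.57, 2.57, 3.14, 3.14, 3.14, 3.14].

INTERFACE

Orientations are given as a unit quaternion [x, y, z, w].
In Python, from workcell import ctrl, vision, order gives the robot as it stands (ctrl), with the cameras (vision) and the job (order).
- The arm moves only by the shell command python3 nudge.py 'ROWS' [OPENING] [FORCE]. ROWS is rows parted by semicolons, their numbers by spaces, 1 to 10 of them, each of 4 numbers: dx, dy, dz in m, then a turn about the tool's z in rad; each row shifts and turns the commanded pose from where the row before left it, along the tool's axes as they then stand; what a row does not reach is not made up. A row lasts 1/10 s, in which the tool goes at most 0.05 m and 0.15 rad, less where a joint would pass 70% of its speed; a pose out of reach is approached as far as the arm can. OPENING is the opening from 0.0 (shut) to 1.0 (fully open), set as the command begins (- or left out keeps the last). The fingers move at their own pace and stop on an object; FORCE is the grip in N (left out, the last holds). Time passes only in rows, so rows that do not move let the fingers close. It prints the time, the measured TCP pose, the force, the opening and the grip force at its end.
- ctrl.state(): the state, without advancing time (a new reading comes with each control period).
- vision.read_camera(name): name is "side" or "top"; returns a dict with "pixels" (384x512x3 uint8, red, green, blue), "fov_y" (degrees; the focal length in pixels is half the picture's height over the tangent of half this angle, whatever the lens; pixels are square), "cx", "cy" (the principal point, pixels), "dist_coeffs" ([k1, k2, p1, p2, k3] as OpenCV has them; the pictures are not rectified), "T" (4x4, takes a point from camera to world coordinates). Camera axes: x right, y down, z forward; pixel columns grow to the right and rows downward; lengths in m; the calibration is good to about 2 mm. A picture is of the moment at which its call begins. There is no depth.
- order.close_job(): hands the job in; it is judged then, once.
The state is a dict: "clock": time; "joint_pos": joint angles; "qvel": joint speeds; "effort": joint torques, N m; "eef_pos": TCP position; "orientation": TCP orientation; "force": force on the tool from outside, world axes, zero at the start; "wrist_torque": the same for the moment, N m; "width": opening from 0.0 (shut) to 1.0 (fully open); "gripper_force": force on a finger pad.
Only numpy, scipy, OpenCV 4.12 (cv2) and the standard library are available. Lean on these libraries where they do the work, as an engineer would, in place of code of your own. Each camera call takes 0.05 s, during which the arm holds its last target. There are 200 camera calls.

TASK

Make the vegetable slicer safe to leave out: with your fingertips gently push the food holder down its rails by the black knob until it clicks into its parking notch over the blade, white pointer at the red line, and then press the red lock button on it right down. Only push and press: do not lift the slicer or shove it out of its place, keep off the bare blade, and leave everything standing around it where it is.

Things in the scene. Friction and masses are not known exactly. Their poses are not given: they have to be found in the camera images.
- slicer: mandoline slicer, white frame, steel deck, 340 long (+55 handle loop at the upper end), 150 wide, 1.6 kg, loose on rubber feet that hold over 13 N of side push. Origin on the worktop under mid-deck; x level along the rails to the low end, y across, z up. The deck slopes down to +x by 10 deg (0.175 rad), its middle 50 above the worktop. A grey ledge with a red line is on the -y side (robot's side)
- holder (a joint): travel (m) down the rails, to slicer +x, of the grey food holder with black knob: 0 upper end, 0.135 lower stop, starts at 0 to 0.05. Parking notch at 0.100, over the blade: from 12 mm before it a spring ball climbs a ridge (5 to 7 N against 1 N elsewhere), 6 mm before it tips over and the holder jumps in by itself (push dips to 0). A like ridge lies beyond; if overrun, push it back
- knob_top (a point): middle of the top of the holder's black knob, a cylinder square to the deck, 42 in diameter, 31 tall, on a grey dome 82 in diameter, 19 tall; its top is 67 above the deck. Push its side anywhere in the upper 25. Moves with the holder
- notch (a point): the red line on the grey ledge beside the near rail; fixed to the slicer. When the holder is parked the white pointer on the holder's near edge stands at this line, and the knob's axis is at the same place along the rails
- lock (a joint): how far the red lock button on the holder is pressed (m): 0 = up (a white stem shows under the red cap), 0.0065 = fully down. It takes about 2 to 4 N, stays where it is left, and its pin enters the rail only while the holder sits in the notch (within about 2 mm); elsewhere it stops hard after about 0.0025.
- lock_top (a point): middle of the top of the red lock button, a round cap 19 in diameter on the near wing of the holder, 57 to the robot's side of the knob's axis and 30 below the knob's top; moves with holder and button
- blade: the slicer's bare steel blade across the middle of the deck, 113 long; origin at its middle. Sharp: not to be touched
- lemon: yellow lemon, 71x53x51 mm, a bystander; origin under its middle
- onion: brown onion, 78x79x85 mm, a bystander; origin under its middle
- pepper_jar: glass pepper jar with green label and dark lid, 45 across, 105 high (mm), a bystander; origin under its middle
- salt_tub: white card drum of salt with a plastic lid, 57 across, 90 high (mm), a bystander; origin under its middle
- shaker: small glass salt shaker with a pale domed top, 38 across, 59 high (mm), a bystander; origin under its middle
- garlic: white garlic bulb, 60 across, 59 high (mm), a bystander; origin under its middle

How it is judged:
By the outcome, as a careful person would: the job done as asked, in the order asked, and still so for the second after the job is handed in, with the robot touching nothing.
It also fails if it takes over 40 s, if anything falls off the work surface, if the arm or the gripper's body presses on something with over 40 N, if the wrist force passes 120 N, or if a joint passes its speed limit or range.

## Working session

There is one attempt and no reset: what is moved stays moved. The work goes in short steps, Python scripts to look and compute and a shell command to move; the robot and the scene stay as the last step left them, time stands still between calls to the robot, and variables do not carry over. Pictures are saved under pics/ and viewed, at most 10 in all, crops included, and the job is handed in when it is done.

```bash
ls; mkdir -p pics; python3 - <<'E'
from workcell import ctrl, vision, order
import cv2,numpy as np
for n in("side","top"):
    c=vision.read_camera(n);cv2.imwrite(f"pics/{n}0.png",c["pixels"][:,:,::-1])
    print(n,c["fov_y"],c["cx"],c["cy"],c["dist_coeffs"],np.round(c["T"],3).tolist())
s=ctrl.state();print(s["clock"],s["eef_pos"],s["orientation"],s["force"])
E
```

```text
nudge.py
pics
workcell.py
side 44.471246204758366 260.8494099964505 188.5368621990747 [-0.16843978  0.          0.          0.          0.        ] [[0.996, -0.062, 0.065, 0.44], [-0.089, -0.634, 0.768, -1.165], [-0.006, -0.771, -0.637, 1.088], [0.0, 0.0, 0.0, 1.0]]
top 45.81935120584179 254.39546195736753 200.03296444187484 [-0.17129858  0.          0.          0.          0.        ] [[-0.008, -0.991, 0.136, 0.358], [-1.0, 0.007, -0.005, 0.006], [0.004, -0.136, -0.991, 1.588], [0.0, 0.0, 0.0, 1.0]]
0.1 [ 0.23240334 -0.63299478  0.20851862] [ 9.84565399e-01  1.75014201e-01 -1.44124848e-04 -9.91502615e-04] [ 0.29194569 -0.52218736  0.57581932]
```

View pics/top0.png

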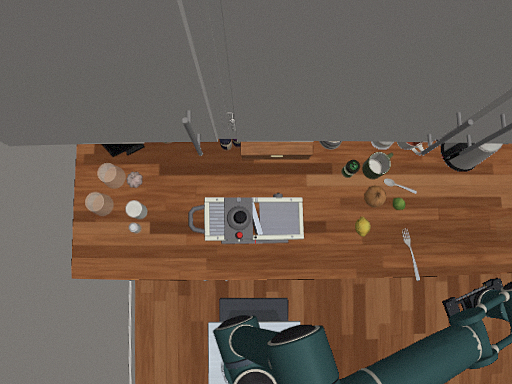

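View pics/side0.png

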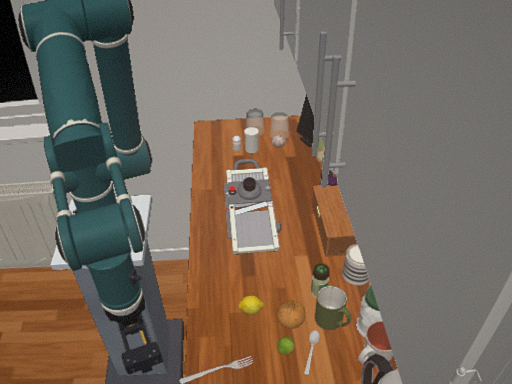

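Top: slicer spans columns 190–303 at rows 197–242, with the knob at (240,217) and the red button at (239,236). Side: knob at (250,184), button at (232,190). I'll zoom into both.

```bash
python3 - <<'E'
import cv2,numpy as np
a=cv2.imread("pics/top0.png")[190:250,185:310];b=cv2.imread("pics/side0.png")[150:260,210:295]
a=cv2.resize(a,None,fx=4.8,fy=4.8,interpolation=cv2.INTER_CUBIC);b=cv2.resize(b,None,fx=5,fy=5,interpolation=cv2.INTER_CUBIC)
cv2.imwrite("pics/ca.png",a);cv2.imwrite("pics/cb.png",b)
E
```

```text
(no output)
```

View pics/ca.png

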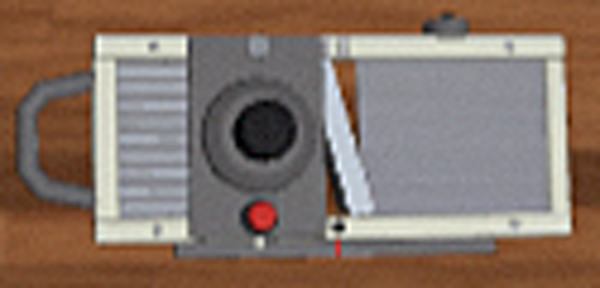

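View pics/cb.png

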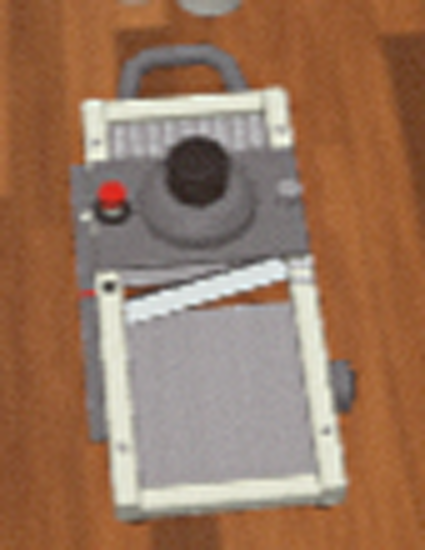

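Crops: holder pointer at (260,241) and red line at (338,247) in the top crop. Four rail screws, the knob and the red cap are visible in both views, so I can triangulate them.

```bash
cat > h.py <<'E'
from workcell import ctrl, vision, order
import cv2,numpy as np
def ray(c,uv):
    f=192/np.tan(np.radians(c["fov_y"])/2);K=np.array([[f,0,c["cx"]],[0,f,c["cy"]],[0,0,1]])
    p=cv2.undistortPoints(np.array([[uv]],float),K,np.array(c["dist_coeffs"]))[0,0]
    T=np.array(c["T"]);return T[:3,3],T[:3,:3]@np.array([*p,1])
def plane(c,uv,z):
    o,d=ray(c,uv);return o+d*(z-o[2])/d[2]
def tri(a,ua,b,ub):
    o,d=ray(a,ua);p,e=ray(b,ub)
    s=np.linalg.lstsq(np.c_[d,-e],p-o,rcond=None)[0]
    x,y=o+d*s[0],p+e*s[1];return (x+y)/2,np.linalg.norm(x-y)
def red(c,box):
    x0,y0,x1,y1=box;p=c["pixels"][y0:y1,x0:x1].astype(float)
    w=np.clip(p[:,:,0]-np.maximum(p[:,:,1],p[:,:,2])-60,0,None);Y,X=np.mgrid[y0:y1,x0:x1]
    return (X*w).sum()/w.sum(),(Y*w).sum()/w.sum()
E
python3 - <<'E'
from h import *
t=vision.read_camera("top");s=vision.read_camera("side")
A=lambda u,v:((u+.5)/4.8-.5+185,(v+.5)/4.8-.5+190)
B=lambda u,v:((u+.5)/5-.5+210,(v+.5)/5-.5+150)
P={}
for n,a,b in [("scr_hi_near",(157,229),(96,142)),("scr_hi_far",(153,46),(281,130)),("scr_lo_near",(515,223),(121,447)),("scr_lo_far",(510,47),(326,432)),
 ("redline",(338,247),(87,294)),("pointer",(260,241),(86,216)),("knobtop",(266,130),(199,153)),("lock",(262,216),(111,187))]:
    p,e=tri(t,A(*a),s,B(*b));P[n]=p;print(n,p.round(4),round(e,4))
m=sum(P[k] for k in P if k[:3]=="scr")/4
ax=P["scr_lo_near"]+P["scr_lo_far"]-P["scr_hi_near"]-P["scr_hi_far"];print("mid",m,"axis",ax/np.linalg.norm(ax))
print("redcentroid top",red(t,(230,226,250,240)),"side",red(s,(226,184,239,196)))
for n,uv,z in[("lemon",(363,226),.025),("tub",(136,208),.09),("garlic",(134,180),.04),("shaker",(134,228),.05)]:print(n,plane(t,uv,z).round(3))
E
```

```text
scr_hi_near [0.439  0.1219 0.0777] 0.0031
scr_hi_far [0.5679 0.1252 0.0758] 0.0017
scr_lo_near [ 0.4434 -0.1302  0.0321] 0.004
scr_lo_far [ 0.5716 -0.1288  0.0316] 0.0016
redline [ 0.427  -0.0036  0.0489] 0.0032
pointer [0.4299 0.0507 0.0709] 0.0044
knobtop [0.5046 0.0449 0.1235] 0.0005
lock [0.4468 0.0486 0.0964] 0.0023
mid [ 0.50545961 -0.00300921  0.05428791] axis [ 0.01565349 -0.98452518 -0.17454265]
redcentroid top (np.float64(239.2063882063882), np.float64(234.53955773955775)) side (np.float64(231.94144144144144), np.float64(188.20213963963963))
lemon [ 0.478 -0.38   0.025]
tub [0.539 0.395 0.09 ]
garlic [0.644 0.418 0.04 ]
shaker [0.475 0.411 0.05 ]
```

```bash
python3 nudge.py '0 0 0 -0.15;0 0 0 -0.15;0 0 0 -0.15;0 0 0 -0.15;0 0 0 -0.15;0 0 0 -0.15;0 0 0 -0.15;0 0 0 -0.15;0 0 0 -0.02;0 0 0 0' 0 10; python3 -c "
from h import *
from scipy.spatial.transform import Rotation as R
print(R.from_quat(ctrl.state()['orientation']).as_matrix().round(3))"
```

```text
clock: 1.2
eef_pos: [0.2326, -0.6335, 0.2095]
orientation: [0.708, 0.706, 0.0, -0.0]
force: [0.8, 0.3, 0.0]
width: 0.115
gripper_force: 0.0
[[ 0.002  1.    -0.   ]
 [ 1.    -0.002  0.   ]
 [ 0.    -0.    -1.   ]]
```

```bash
python3 nudge.py '0.04 0.014 0 0;0.04 0.014 0 0;0.04 0.014 0 0;0.04 0.014 0 0;0.04 0.014 0 0;0.04 0.014 0 0;0.04 0.014 0 0;0.04 0.014 0 0;0.04 0.014 0 0;0.04 0.014 0 0'; python3 nudge.py '0.04 0.015 0 0;0.04 0.015 0 0;0.04 0.015 0 0;0.04 0.015 0 0;0.04 0.015 0 0;0.04 0.015 0 0;0.04 0.015 0 0;0.04 0.015 0 0;0.029 0.012 0 0;0 0 0 0'
```

```text
clock: 2.2
eef_pos: [0.3725, -0.232, 0.21]
orientation: [0.708, 0.706, 0.0, 0.0]
force: [0.6, -0.5, -0.4]
width: 0.011
gripper_force: 0.0
clock: 3.2
eef_pos: [0.5048, 0.1189, 0.2097]
orientation: [0.706, 0.708, 0.001, -0.0]
force: [0.2, -1.3, 0.6]
width: 0.005
gripper_force: 0.0
```

```bash
python3 nudge.py '0 0 0.03 0;0 0 0.03 0;0 0 0.026 0;-0.015 0 0 0;-0.01 0 0 0;0 0 0 0'; python3 - <<'E'
from h import *
t=vision.read_camera("top");s=vision.read_camera("side")
a=cv2.resize(t["pixels"][180:260,190:290,::-1],None,fx=4,fy=4,interpolation=2);b=cv2.resize(s["pixels"][130:230,200:300,::-1],None,fx=3.2,fy=3.2,interpolation=2)
cv2.imwrite("pics/c1.png",np.hstack([a,b]))
E
```

```text
clock: 3.8
eef_pos: [0.5051, 0.0888, 0.1255]
orientation: [0.708, 0.706, 0.001, 0.001]
force: [0.7, 0.3, 0.2]
width: 0.008
gripper_force: 0.0
```

View pics/c1.png

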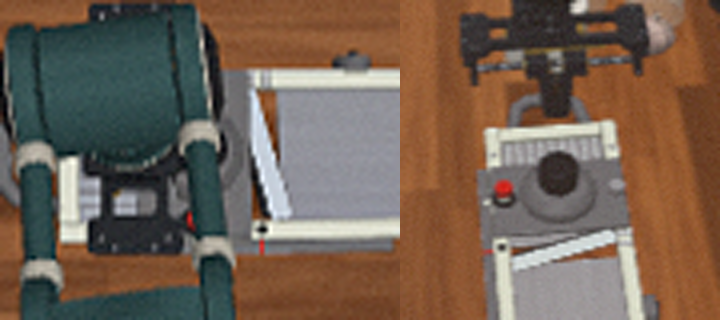

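The closed fingertips stand behind the knob, in line with it, and the side view stays clear. Now I'll push along the slope.

```bash
cat > m.py <<'E'
from h import *
s=vision.read_camera("side");print("clock",ctrl.state()["clock"],"red cap side px",np.round(red(s,(222,180,250,216)),2))
E
python3 nudge.py '-0.008 0 0 0;-0.006 0 0.001 0;-0.006 0 0.001 0;-0.006 0 0.001 0;-0.006 0 0.001 0;-0.006 0 0.001 0;-0.006 0 0.001 0;0 0 0 0'; python3 m.py
```

```text
clock: 4.7
eef_pos: [0.5037, 0.0459, 0.1174]
orientation: [0.707, 0.707, -0.0, -0.0]
force: [0.3, 0.4, 0.0]
width: 0.009
gripper_force: 0.0
clock 4.75 red cap side px [231.51 189.53]
```

```bash
python3 - <<'E'
from h import *
s=vision.read_camera("side")
b=cv2.resize(s["pixels"][140:230,200:300,::-1],None,fx=6,fy=6,interpolation=2)
cv2.imwrite("pics/c2.png",b)
E
```

```text
(no output)
```

View pics/c2.png

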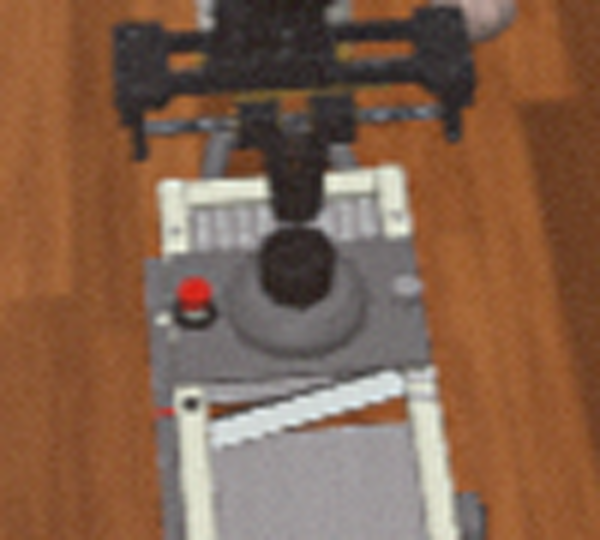

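The fingertip's lower end is at crop (297,218), just behind the knob edge at (297,228), not yet touching. I'll check the reported TCP against this picture.

```bash
python3 - <<'E'
from h import *
s=vision.read_camera("side");t=vision.read_camera("top");st=ctrl.state();e=st["eef_pos"];print(e,st["joint_pos"],st["clock"])
def proj(c,p):
    f=192/np.tan(np.radians(c["fov_y"])/2);K=np.array([[f,0,c["cx"]],[0,f,c["cy"]],[0,0,1]])
    W=np.linalg.inv(np.array(c["T"]));return cv2.projectPoints(np.array([p],float),cv2.Rodrigues(W[:3,:3])[0],W[:3,3],K,np.array(c["dist_coeffs"]))[0][0,0]
print("tip side",proj(s,e+[0,0,-.011]),"near edge",proj(s,e+[0,-.009,-.011]))
print("knob side of tri",proj(s,[.505,.045,.1235]),"top",proj(t,[.505,.045,.1235]))
print("tip seen on z=.106",plane(s,(249.2,176.2),e[2]-.011))
print("T",np.array(s["T"]).round(4).tolist())
E
```

```text
[0.50394779 0.04670343 0.11772773] [4.31200327e-02 2.24263043e-02 2.05642915e+00 1.13146110e-04
 1.06271315e+00 4.20571956e-02] 4.9
tip side [249.19704387 183.84027063] near edge [249.38834871 185.54467088]
knob side of tri [249.44110172 180.19095852] top [239.99364097 216.48741032]
tip seen on z=.106 [0.50685074 0.08777462 0.10672773]
T [[0.996, -0.0616, 0.0651, 0.44], [-0.0894, -0.6341, 0.7681, -1.1649], [-0.006, -0.7708, -0.637, 1.0883], [0.0, 0.0, 0.0, 1.0]]
```

```bash
python3 - <<'E'
from h import *
s=vision.read_camera("side")["pixels"].astype(int);o=cv2.imread("pics/side0.png")[:,:,::-1].astype(int)
print("gray now / before, cols 243-256 step1")
for r in range(166,194): print(r,s[r,243:257].mean(1).astype(int),o[r,243:257].mean(1).astype(int))
E
```

```text
gray now / before, cols 243-256 step1
166 [ 66  55  45  43  46  42  50  38  45  43  44  53  92 108] [ 78  83  86  91  88  97  95  94  99  88  86  87  97 112]
167 [64 53 42 40 39 54 53 42 43 41 42 47 78 99] [ 74  75  80  87  84  90  85  85  81  88  80  67  84 101]
168 [ 66  53  40  42  45  49  42  51  41  36  38  74 111 128] [ 79  78  89  94  97  99 104 106 106 107 107 105 118 132]
169 [134  94  45  36  45  40  42  51  48  40  50 153 200 213] [130 142 163 177 186 212 229 227 227 231 223 223 219 217]
170 [218 156  67  42  39  43  39  42  43  37  64 184 219 218] [219 223 225 222 222 220 223 224 225 224 223 225 225 224]
171 [224 161  67  43  49  42  35  43  47  40  66 183 217 217] [223 224 223 224 224 223 223 224 221 220 220 221 220 222]
172 [212 162  87  45  44  44  47  42  42  39  63 136 155 145] [221 213 219 213 207 205 198 194 187 175 167 157 157 151]
173 [152 116  61  48  40  40  44  46  43  38  69 116 140 149] [148 143 140 141 144 139 137 149 144 140 158 154 141 150]
174 [159 137  76  43  42  46  44  39  42  33  83 133 149 156] [166 154 146 169 167 154 152 174 167 155 178 162 156 1
[... 1499 characters left out ...]
0  43  42  44  40  43  38  32  45 100 109] [ 96  62  44  42  47  49  48  47  44  45  38  52 107 117]
189 [114  92  57  40  41  40  39  36  46  44  47  79 107 116] [121  93  60  40  38  43  46  49  46  43  53  82 115 124]
190 [113 116  94  55  44  42  44  44  50  69  99 117 115 116] [120 116  93  62  47  47  47  44  53  70 103 122 117 119]
191 [114 117 114 111  99  87  79  74 102 112 115 118 113 108] [119 125 121 117 108  93  84  77 103 120 124 118 126 117]
192 [114 114 114 114 112 115 116 111 117 116 114 115 106 105] [114 121 121 119 120 121 121 120 123 122 124 119 114 105]
193 [109 109 114 115 117 115 118 118 118 115 107 110 104 106] [112 113 116 120 124 124 120 123 122 115 113 116 106 107]
```

```bash
python3 - <<'E'
from h import *
t=vision.read_camera("top");s=vision.read_camera("side")
a=cv2.resize(t["pixels"][160:270,180:290,::-1],None,fx=3.6,fy=3.6,interpolation=2);b=cv2.resize(s["pixels"][80:190,195:305,::-1],None,fx=3.6,fy=3.6,interpolation=2)
cv2.imwrite("pics/c3.png",np.hstack([a,b]))
E
```

```text
(no output)
```

View pics/c3.png

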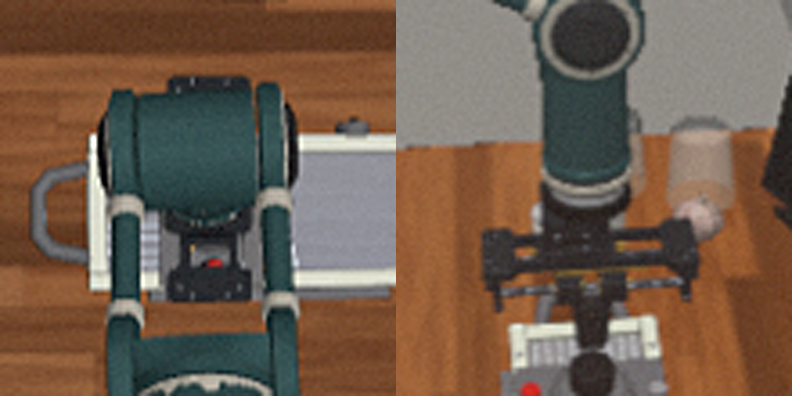

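Top view puts the gripper body centre at crop (210,190), which gives y≈0.05 and agrees with the reported y. So the tips stand about 35 mm higher than I assumed and hover just over the knob. I'll back off and go lower in steps.

```bash
python3 nudge.py '0.025 0 -0.002 0;0.025 0 0 0;0 0 0 0;0 0 0.01 0;0 0 0.01 0;0 0 0 0'; cat > tip.py <<'E'
from h import *
s=vision.read_camera("side");st=ctrl.state();e=st["eef_pos"]
p=s["pixels"].mean(2)[:,246:252].mean(1);print("dark rows",[r for r in range(150,200) if p[r]<62]);print(p[165:180].astype(int))
r=[r for r in range(158,200) if p[r]>62][0]-.5
o,d=ray(s,(249,r));q=o+d*((e[1]-.009)-o[1])/d[1];q2=o+d*((e[1]+.009)-o[1])/d[1];print("tip z near/far edge",q[2],q2[2],"eef",e,"F",st["force"],"t",st["clock"])
E
python3 tip.py
```

```text
clock: 5.65
eef_pos: [0.5019, 0.0957, 0.0972]
orientation: [0.707, 0.707, -0.002, -0.001]
force: [-0.1, -0.6, 0.1]
width: 0.006
gripper_force: 0.0
dark rows [150, 159, 160, 161, 162, 163, 164, 165, 166, 167, 168, 169, 170, 171, 178, 179, 180, 181, 182, 183, 184, 185, 186, 187, 188, 189, 190]
[ 42  45  45  42  45  41  52 108 135 162 163 166  99  50  43]
tip z near/far edge 0.18545425878537036 0.1724708736218562 eef [0.50242759 0.09575701 0.09798029] F [-0.33486165  0.03089253 -0.32250788] t 5.7
```

```bash
python3 nudge.py '0 0.002 0.005 0;0 0 0.005 0;-0.008 0 0 0;-0.008 0 0.001 0;0 0 0 0'; python3 tip.py | tail -1; python3 m.py
```

```text
clock: 6.2
eef_pos: [0.5059, 0.0795, 0.0887]
orientation: [0.707, 0.707, -0.0, 0.0]
force: [-0.4, -0.3, 0.5]
width: 0.006
gripper_force: 0.0
tip z near/far edge 0.1968818411102613 0.18389845594674725 eef [0.50598498 0.07991395 0.08886096] F [-0.3854912  -0.13314084 -0.49590627] t 6.25
clock 6.3 red cap side px [231.55 189.44]
```

```bash
python3 nudge.py '-0.005 0 0.001 0;-0.005 0 0.001 0;-0.005 0 0.001 0;-0.005 0 0.001 0;0 0 0 0'; python3 m.py
```

```text
clock: 6.8
eef_pos: [0.5056, 0.0599, 0.0845]
orientation: [0.707, 0.707, -0.0, -0.0]
force: [-0.5, 0.6, 0.2]
width: 0.004
gripper_force: 0.0
clock 6.85 red cap side px [231.76 192.57]
```

```bash
cat > m.py <<'E'
from h import *
from scipy.optimize import brentq
s=vision.read_camera("side");st=ctrl.state()
p=s["pixels"].astype(float);w=np.clip(p[:,:,0]-np.maximum(p[:,:,1],p[:,:,2])-60,0,None)
w[:180]=0;w[215:]=0;w[:,:229]=0;w[:,245:]=0
Y,X=np.mgrid[:384,:512];u,v=(X*w).sum()/w.sum(),(Y*w).sum()/w.sum()
f=192/np.tan(np.radians(s["fov_y"])/2);K=np.array([[f,0,s["cx"]],[0,f,s["cy"]],[0,0,1]]);W=np.linalg.inv(np.array(s["T"]))
pr=lambda q:cv2.projectPoints(np.array([q]),cv2.Rodrigues(W[:3,:3])[0],W[:3,3],K,np.array(s["dist_coeffs"]))[0][0,0]
P0=np.array([.4468,.0486,.0964]);a=np.array([.0157,-.9845,-.1745]);r0=188.20-pr(P0)[1]
d=brentq(lambda d:pr(P0+a*d)[1]+r0-v,-.05,.2)
print("cap",round(u,2),round(v,2),"moved",round(d,4),"of ~.0573","t",st["clock"])
E
python3 nudge.py '-0.005 0 0.001 0;-0.005 0 0.001 0;-0.005 0 0.001 0;-0.005 0 0.0005 0;0 0 0 0'; python3 m.py
```

```text
clock: 7.35
eef_pos: [0.5057, 0.0398, 0.081]
orientation: [0.707, 0.707, -0.0, -0.0]
force: [-0.2, -0.5, -0.4]
width: 0.006
gripper_force: 0.0
cap 232.73 196.2 moved 0.0348 of ~.0573 t 7.4
```

```bash
python3 nudge.py '-0.005 0 0.001 0;-0.004 0 0.001 0;0 0 0 0'; python3 m.py;python3 nudge.py '-0.002 0 0.0005 0;0 0 0 0'; python3 m.py
```

```text
clock: 7.7
eef_pos: [0.5058, 0.0311, 0.079]
orientation: [0.707, 0.707, -0.0, 0.0]
force: [-0.1, -0.1, -0.4]
width: 0.003
gripper_force: 0.0
cap 232.88 198.35 moved 0.044 of ~.0573 t 7.75
clock: 7.95
eef_pos: [0.5059, 0.0295, 0.0787]
orientation: [0.707, 0.707, -0.0, 0.0]
force: [-0.4, -0.4, 0.4]
width: 0.006
gripper_force: 0.1
cap 232.93 198.61 moved 0.0451 of ~.0573 t 8.0
```

```bash
python3 nudge.py '-0.002 0 0.0003 0;0 0 0 0'; python3 m.py;python3 nudge.py '-0.002 0 0.0004 0;0 0 0 0'; python3 m.py
```

```text
clock: 8.2
eef_pos: [0.506, 0.0279, 0.0785]
orientation: [0.707, 0.707, 0.0, -0.0]
force: [0.2, 1.9, -0.3]
width: 0.004
gripper_force: 1.0
cap 232.9 198.88 moved 0.0462 of ~.0573 t 8.25
clock: 8.45
eef_pos: [0.506, 0.0269, 0.0783]
orientation: [0.707, 0.707, 0.001, -0.001]
force: [-0.3, 6.6, 2.1]
width: 0.008
gripper_force: 3.3
cap 232.91 199.05 moved 0.0469 of ~.0573 t 8.5
```

On the ridge now, with the force climbing as described.

```bash
for i in 1; do python3 nudge.py '-0.0015 0 0.0003 0;0 0 0 0'|grep -E 'eef|force'; python3 m.py;python3 nudge.py '-0.0015 0 0.0003 0;0 0 0 0'|grep -E 'eef|force'; python3 m.py; done
```

```text
eef_pos: [0.506, 0.0255, 0.078]
force: [-0.0, 5.6, 0.6]
gripper_force: 3.0
cap 232.93 199.55 moved 0.0491 of ~.0573 t 8.75
eef_pos: [0.5061, 0.0231, 0.0776]
force: [-0.2, 2.7, 0.3]
gripper_force: 1.6
cap 233.0 200.01 moved 0.051 of ~.0573 t 9.0
```

```bash
python3 nudge.py '-0.001 0 0.0002 0;0 0 0 0'|grep -E 'eef|force'; python3 m.py
```

```text
eef_pos: [0.506, 0.0212, 0.0772]
force: [-0.4, 1.5, 1.3]
gripper_force: 0.7
cap 232.97 200.61 moved 0.0535 of ~.0573 t 9.25
```

```bash
python3 nudge.py '-0.001 0 0.0002 0;0 0 0 0'|grep -E 'eef|force'; python3 m.py
```

```text
eef_pos: [0.5059, 0.0201, 0.0769]
force: [-0.5, 0.5, -0.2]
gripper_force: 0.1
cap 233.13 200.85 moved 0.0546 of ~.0573 t 9.5
```

```bash
python3 nudge.py '0 0 0 0;0 0 0 0;0 0 0 0'|grep -E 'eef|force'; python3 m.py;  python3 nudge.py '-0.001 0 0.0002 0;0 0 0 0'|grep -E 'eef|force'; python3 m.py
```

```text
eef_pos: [0.5058, 0.0205, 0.0769]
force: [0.1, -0.3, 0.6]
gripper_force: 0.0
cap 233.13 200.94 moved 0.0549 of ~.0573 t 9.85
eef_pos: [0.506, 0.0197, 0.0768]
force: [1.1, 0.9, -0.1]
gripper_force: 0.3
cap 233.14 200.92 moved 0.0549 of ~.0573 t 10.1
```

```bash
python3 nudge.py '0.012 0 0 0;0 0 -0.03 0;0 0 -0.03 0;0 0 0 0'|grep -E 'eef|force'; python3 m.py;  python3 - <<'E'
from h import *
s=vision.read_camera("side")
cv2.imwrite("pics/c4.png",cv2.resize(s["pixels"][175:235,210:290,::-1],None,fx=8,fy=8,interpolation=2))
E
```

```text
eef_pos: [0.5095, 0.0324, 0.1414]
force: [0.4, 0.9, 0.4]
gripper_force: 0.0
cap 233.13 200.9 moved 0.0548 of ~.0573 t 10.55
```

View pics/c4.png

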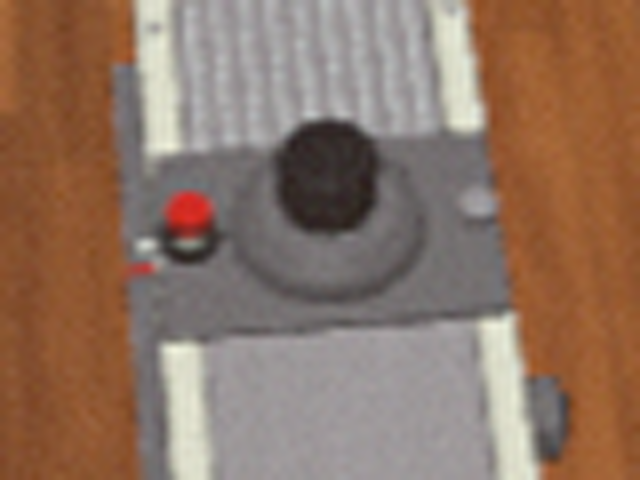

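Pointer at (147,245) and line at (141,268). That offset matches the pointer's greater height, and the force peaked and fell to zero with the holder settled, so it has clicked in. Next I'll move over the button and turn the hand so its body stays clear of the knob.

```bash
python3 nudge.py '-0.018 -0.032 0 0;-0.019 -0.032 0 0;0 0 0 0.15;0 0 0 0.15;0 0 0 0.15;0 0 0 0.15;0 0 0 0.15;0 0 0 0.15;0 0 0 0.15;0 0 0 0.15'|grep -E 'eef|force'; python3 nudge.py '0 0 0 0.15;0 0 0 0.15;0 0 0 0.07;0 0 0.025 0;0 0 0.025 0;0 0 0 0';python3 -c "
from h import *
from scipy.spatial.transform import Rotation as R
print(R.from_quat(ctrl.state()['orientation']).as_matrix().round(3))
s=vision.read_camera('side');cv2.imwrite('pics/c5.png',cv2.resize(s['pixels'][140:230,200:300,::-1],None,fx=6,fy=6,interpolation=2))"
```

```text
eef_pos: [0.4405, -0.0051, 0.1349]
force: [0.0, 0.2, 0.2]
gripper_force: 0.0
clock: 12.2
eef_pos: [0.4372, -0.0049, 0.0821]
orientation: [1.0, 0.001, -0.005, -0.0]
force: [-0.6, 0.1, -0.6]
width: 0.004
gripper_force: 0.0
[[ 1.     0.002 -0.01 ]
 [ 0.002 -1.     0.001]
 [-0.01  -0.001 -1.   ]]
```

View pics/c5.png

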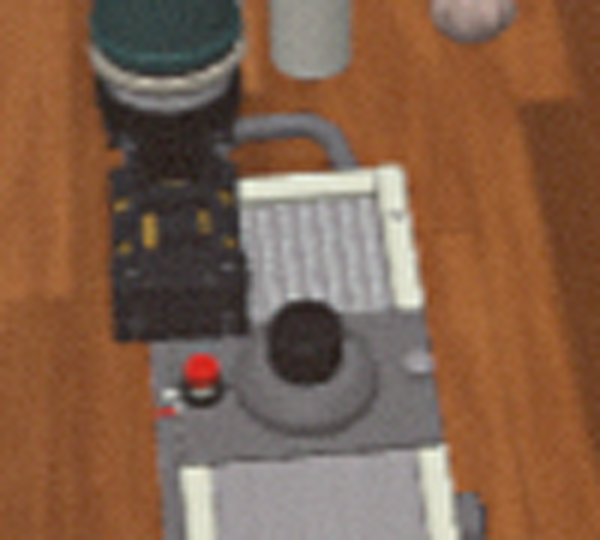

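The hand stands behind and over the button, which is at crop (202,370); the tips are hidden by the body. I'll correct x by +9 mm and go down with force checks.

```bash
python3 nudge.py '0.009 0 0 0;0 0 0.008 0;0 0 0 0'|grep -E 'eef|force';python3 nudge.py '0 0 0.004 0;0 0 0 0'|grep -E 'eef|force'; python3 m.py
```

```text
eef_pos: [0.4514, -0.0054, 0.0788]
force: [-1.0, 0.2, -1.3]
gripper_force: 0.0
eef_pos: [0.4507, -0.0054, 0.0746]
force: [-0.4, 0.3, 0.3]
gripper_force: 0.0
cap 233.12 200.9 moved 0.0548 of ~.0573 t 12.8
```

```bash
python3 nudge.py '-0.004 0 0.004 0;0 0 0 0'|grep -E 'eef|force';python3 nudge.py '0 0 0.003 0;0 0 0 0'|grep -E 'eef|force'; python3 nudge.py '0 0 0.002 0;0 0 0 0'|grep -E 'eef|force';python3 m.py
```

```text
eef_pos: [0.4459, -0.0054, 0.0702]
force: [-0.2, -0.1, -0.7]
gripper_force: 0.0
eef_pos: [0.4466, -0.0054, 0.0675]
force: [0.4, -0.4, 0.2]
gripper_force: 0.0
eef_pos: [0.4468, -0.0054, 0.0656]
force: [-0.4, -0.4, -0.4]
gripper_force: 0.0
cap 233.1 201.7 moved 0.0581 of ~.0573 t 13.45
```

```bash
python3 nudge.py '0 0 0.002 0;0 0 0 0'|grep -E 'eef|force';python3 nudge.py '0 0 0.002 0;0 0 0 0'|grep -E 'eef|force'; python3 nudge.py '0 0 0.0015 0;0 0 0 0'|grep -E 'eef|force';python3 m.py
```

```text
eef_pos: [0.4468, -0.0054, 0.0636]
force: [0.2, -0.7, -0.4]
gripper_force: 0.0
eef_pos: [0.4468, -0.0054, 0.0615]
force: [0.4, -0.1, -0.2]
gripper_force: 0.0
eef_pos: [0.4468, -0.0054, 0.0601]
force: [0.2, 0.1, -0.5]
gripper_force: 0.0
cap 233.24 202.41 moved 0.0611 of ~.0573 t 14.1
```

```bash
python3 nudge.py '0 0 0.0015 0;0 0 0 0'|grep -E 'eef|force';python3 nudge.py '0 0 0.0015 0;0 0 0 0'|grep -E 'eef|force'; python3 nudge.py '0 0 0.0015 0;0 0 0 0'|grep -E 'eef|force';python3 m.py
```

```text
eef_pos: [0.447, -0.0053, 0.0589]
force: [0.1, 0.6, 0.7]
gripper_force: 0.6
eef_pos: [0.447, -0.0055, 0.0573]
force: [-0.3, 0.1, 0.9]
gripper_force: 0.7
eef_pos: [0.4471, -0.0057, 0.0557]
force: [0.1, -0.7, -0.3]
gripper_force: 0.6
cap 233.27 203.75 moved 0.0667 of ~.0573 t 14.75
```

```bash
python3 nudge.py '0 0 0.0015 0;0 0 0 0'|grep -E 'eef|force';python3 nudge.py '0 0 0.0015 0;0 0 0 0'|grep -E 'eef|force'; python3 m.py
```

```text
eef_pos: [0.4471, -0.0054, 0.0542]
force: [0.0, 0.3, 0.3]
gripper_force: 0.6
eef_pos: [0.4471, -0.0054, 0.053]
force: [-0.3, -0.5, 3.3]
gripper_force: 1.7
cap 232.96 204.3 moved 0.069 of ~.0573 t 15.2
```

```bash
python3 nudge.py '0 0 0.0015 0;0 0 0 0'|grep -E 'eef|force';python3 nudge.py '0 0 0.0015 0;0 0 0 0'|grep -E 'eef|force'; python3 m.py
```

```text
eef_pos: [0.4473, -0.0057, 0.0525]
force: [-4.0, -2.0, 11.6]
gripper_force: 5.7
eef_pos: [0.4474, -0.0062, 0.052]
force: [-7.8, -2.5, 19.7]
gripper_force: 9.9
cap 233.33 204.45 moved 0.0696 of ~.0573 t 15.65
```

```bash
python3 nudge.py '0 0 -0.03 0;0 0 -0.04 0;0 0.04 -0.02 0;0 0 0 0'|grep -E 'eef|force'; python3 nudge.py '0 -0.04 0 0;0 -0.04 0 0;0 -0.04 0 0;0 0 0 0'|grep -E 'eef|force'; python3 m.py;  python3 - <<'E'
from h import *
s=vision.read_camera("side");t=vision.read_camera("top")
a=cv2.resize(s["pixels"][180:230,210:270,::-1],None,fx=8,fy=8,interpolation=2)
b=cv2.resize(t["pixels"][200:250,225:265,::-1],None,fx=8,fy=8,interpolation=2)
cv2.imwrite("pics/c6.png",np.hstack([a,b]))
E
```

```text
eef_pos: [0.45, -0.0482, 0.1435]
force: [-0.2, 0.9, 0.5]
gripper_force: 0.0
eef_pos: [0.4456, 0.0784, 0.1386]
force: [0.4, -0.7, -0.1]
gripper_force: 0.0
cap 233.23 202.76 moved 0.0626 of ~.0573 t 16.5
```

View pics/c6.png

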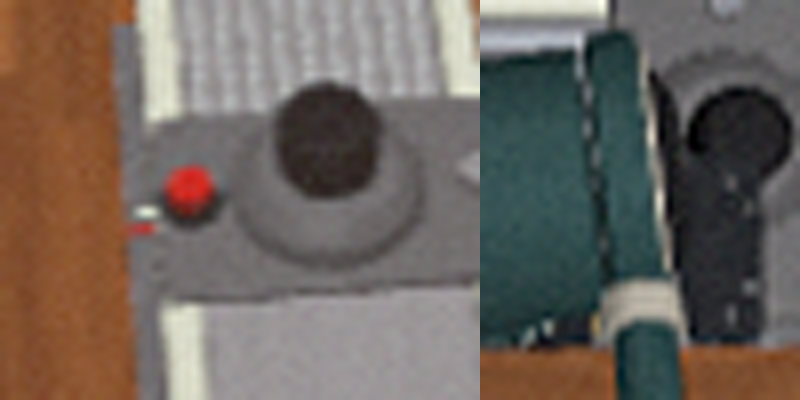

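The cap is down and the white stem is hidden; pointer at (147,211) against line (141,229). I'll check numerically how far the holder itself shifted compared with the cap.

```bash
python3 - <<'E'
from h import *
old=cv2.cvtColor(cv2.imread("pics/c4.png"),cv2.COLOR_BGR2GRAY).astype(np.float32)
s=np.mean([vision.read_camera("side")["pixels"].astype(np.float32) for _ in range(3)],0)
new=cv2.cvtColor(cv2.resize(s[175:235,210:290],None,fx=8,fy=8,interpolation=2),cv2.COLOR_RGB2GRAY)
def sh(x0,y0,x1,y1):
    tm=old[y0:y1,x0:x1];r=cv2.matchTemplate(new[y0-30:y1+30,x0-30:x1+30],tm,5);_,m,_,l=cv2.minMaxLoc(r);return (l[0]-30)/8,(l[1]-30)/8,round(m,3)
print("knob",sh(250,110,440,310),"pointer",sh(135,232,160,256),"far end edge",sh(220,305,470,345),"line",sh(122,258,158,278),"rail/deck static",sh(160,350,560,440))
c=s[:,:,:];print(c[198:209,233].astype(int).tolist())
E
python3 m.py
```

```text
knob (0.0, 0.5, 0.99) pointer (0.25, 0.875, 0.959) far end edge (-2.625, 0.875, 0.952) line (0.125, 0.25, 0.923) rail/deck static (0.0, 0.125, 0.996)
[[114, 110, 113], [113, 113, 115], [124, 98, 98], [200, 49, 42], [203, 39, 27], [205, 41, 36], [207, 46, 36], [135, 42, 36], [106, 36, 37], [55, 42, 40], [75, 75, 74]]
cap 233.22 202.76 moved 0.0626 of ~.0573 t 16.8
```

The holder shifted about 2 mm into exact register and the cap dropped about 6.5 mm relative to it, so the lock is fully down. The hand is clear of everything, so I'll hand in.

```bash
python3 nudge.py '0 0 -0.04 0;0 0 -0.04 0;0 0 0 0;0 0 0 0'|grep -E 'eef|force'; python3 m.py; python3 -c "
from workcell import ctrl, vision, order
print(order.close_job())"
```

```text
eef_pos: [0.4478, 0.0739, 0.221]
force: [-0.8, -0.3, -0.9]
gripper_force: 0.0
cap 233.22 202.73 moved 0.0625 of ~.0573 t 17.25
the job is handed in; nothing more can be done
None
```

I pushed the food holder into its parking notch and pressed the red lock button fully down, as far as the side camera and force readings show, then handed the job in at about 17 s with the arm clear; no verdict came back.

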